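# Pull the retaining clip off the gear unit's shaft with the hook pick

## Robot

A 6-joint arm with a two-finger parallel gripper is mounted at the origin on the work surface. World frame = base frame: x ahead of the robot, y to its left, z up, the work surface at z = 0. Lengths are in m, angles in rad, forces in N, time in s.
With the tool pointing down it reaches from about 0.375 to 0.9 m from the base axis. Payload 3.1 kg.
Tool frame: the origin (TCP) lies midway between the tips of the shut fingers; the grasp point (between the pads) lies 19 mm behind it; z points along the fingers, y is the line along which they close (so a half turn about z gives the same grasp; the last joint's range is limited). The gripper opens to 85 mm and grips with 20 to 120 N. Pads are 22 mm wide; open, the fingers measure 114 mm over their backs; the gripper's body (76 mm by 85 mm) begins 54 mm behind the grasp point. The pads swing forward as they close: fully open they stand 13 mm farther back than shut.
Start: joints at [1.159, 0.527, 1.433, -0, 1.181, -0.178], TCP at [0.145, 0.608, 0.199] pointing down, gripper open.
Joint ranges: [-3.08, 3.08], [-0.75, 2.2], [0.22, 2.44], [-1.43, 4.57], [0, 2.65], [-2.85, 2.85]. Speed limits (rad/s): [2.79, 2.79, 3.14, 3.14, 3.14, 3.14].

## Interface

Orientations are given as a unit quaternion [x, y, z, w].
In Python, from station import manip gives the robot as it stands.
- The arm moves only by the tool drive_tool, never from a script. Its argument "motion" is a list that holds one entry, the list of rows, each a list of 5 numbers: the finger opening in mm, from 0 to 85.4, then the shift along the tool's x, y, z in units of 30 mm (1.0 is 30 mm), then the turn about the tool's z in units of 8 degrees (1.0 is 8 degrees). In form: [[[fingers, x, y, z, yaw], ...]]. A call has 1 to 10 rows; each row is the pose to reach, as a shift and turn from the pose commanded when the call began, along the tool's axes at that moment; what a row does not reach only later rows make up. A row lasts 1/10 s, in which the tool goes at most 50 mm and 8.59 degrees, less where a joint would pass 70% of its speed; a pose out of reach is approached as far as the arm can. A call with a gripper value outside its range is refused whole. The fingers move at their own pace and stop on an object; "squeeze" is the grip in N (left out, the last holds). Time passes only in rows, so rows that repeat a pose let the fingers close. It gives the time, the measured TCP pose, the force, the opening and the grip force at its end, in the units of the state.
- manip.sense(): the state, without advancing time (a new reading comes with each control period).
- manip.snapshot(name): name is "side" or "top"; returns the picture (420x560x3 uint8, red, green, blue); there is no depth.
- manip.camera_model(name): a dict with "fov_y" (degrees; the focal length in pixels is half the picture's height over the tangent of half this angle, whatever the lens; pixels are square), "cx", "cy" (the principal point, pixels), "origin" and "orientation" of the camera in the world. Camera axes: x right, y up, looking along -z (the intrinsics and any distortion apply to the point x, -y, -z); pixel columns grow to the right and rows downward; lengths in m; the calibration is good to about 2 mm. A picture is of the moment at which its call begins. camera_model takes no time and is no camera call.
- manip.sign_off(): hands the job in; it is judged then, once.
The state is a dict: "t": time; "q": joint angles; "qd": joint speeds; "tau": joint torques, N m; "tcp_pos": TCP position; "tool_rot": TCP orientation; "force": force on the tool from outside, world axes, zero at the start; "ft_torque": the same for the moment, N m; "finger_gap": opening from 0.0 (shut) to 1.0 (fully open); "gripper_force": force on a finger pad.
Only numpy, scipy, OpenCV 4.12 (cv2) and the standard library are available. Lean on these libraries where they do the work, as an engineer would, in place of code of your own. Each camera call takes 0.05 s, during which the arm holds its last target. There are 200 camera calls.

## Task

Take the hooked pick (not the flat scraper beside it) from the tool rest, drop its hook into the eye of the sprung retaining clip on the gear unit's shaft and pull the clip sideways out of its groove, clear of the shaft. Leave the clip lying flat on the gear unit's cover and lay the pick back, hook down, in the slot it came from. Touch the clip only with the pick, and leave the scraper and the servo motor where they are.

Things in the scene. Friction and masses are not known exactly. Their poses are not given: they have to be found in the camera images.
- hook_pick: Hooked pick, 70 g: black square handle 110 mm long, 16 x 16 mm, and a 5 mm steel shank along its axis, bent 90 degrees down at the end into a hook. Origin: middle of the handle's axis (grip here, fingers closing along y). x: along the handle to the hook; z up. The hook is 115 mm ahead (+x) and reaches 36.5 mm below the origin. Lies hook down in either slot of the rest.
- hook_tip (a point): Lowest point of the pick's hook, at (115, 0, -36.5) mm in the pick's frame; the hook is a 5 mm round wire with a round end.
- scraper: Flat scraper lying in the other slot: the same black handle, but a straight shank ending in a flat steel blade 18 mm wide, no hook. Origin and axes as the pick's. Leave it alone.
- tool_rest: Fixed grey rest, 100 x 160 mm, origin on the bench under its centre. Tools lie along its x, hook to +x, in slots at y = +40 and -40 mm, 22 mm wide, 12 mm deep, cut in two walls 8 mm thick at x = +42 and -42 mm (tops 54 mm high). Handle axes lie 50 mm above the bench; between the walls the handle is free to grip, the rest's floor is 6 mm high.
- clip: Sprung steel clip, 50 g, flat in the groove just above the cover: a fork 5 mm thick, 36 mm wide, two sprung jaws on the 24 mm groove, a pull eye at its closed side. Origin: underside, centre of the gripped circle (on the shaft axis). Its -y points to the eye: pull it along -y; it resists with about 5 to 10 N for some 12 mm, then snaps off. The shaft's head stops it being lifted.
- clip_eye (a point): Centre of the eye's hole at its top: 34 mm from the clip's origin along -y, 10 mm above the cover. The hole is 18 mm across, goes right through to the cover, and its rim is 4 mm thick and 10 mm tall.
- shaft_foot (a point): Point on the gear unit's shaft axis at the level of the cover's flat top, 70 mm above the bench. The shaft rises 31.5 mm above it (30 mm head over a 24 mm groove 7.5 mm high).
- gear_unit: Fixed grey gear unit with flat aluminium cover, 134 mm (x) by 204 mm (y), 70 mm high. Origin: on the bench under the shaft's axis. The cover reaches 157 mm from the shaft axis to -y and 47 mm to +y; the clip's eye points within about 15 degrees of -y, over the long side.
- servo_motor: Loose black servo motor lying on its side, 1.1 kg, about 100 x 66 x 72 mm with a 30 mm shaft. Origin: underside centre. Bystander.
Not all that is in view belongs to the job. Several things have the shape of the hook_pick; the one meant has the colours described above. Leave any orange look-alike of the tool_rest alone.

How it is judged:
On the way, in this order (a step that is already met when the one before it is completed fails the run):
1. the pick's hook is down in the clip's eye while the clip is still on the shaft (horizontal distance between hook_tip and clip_eye below 0.012 m and z of hook_tip in the frame of clip below 0.009 m and horizontal distance between clip and shaft_foot below 0.01 m), for 0.1 s.
2. the clip is off the shaft with the hook still in its eye (horizontal distance between clip and shaft_foot above 0.028 m and horizontal distance between hook_tip and clip_eye below 0.014 m), for 0.1 s.
At the end, for the whole second after the job is handed in: The clip is clear of the shaft (its origin at least 28 mm from the shaft's axis), lying flat (within 11 degrees) and still on the gear unit's cover; the hooked pick lies still and hook down in the slot it came from, within 20 mm of its starting place (horizontal distance between clip and shaft_foot above 0.028 m and z of clip in the frame of shaft_foot between -0.006 and 0.006 m and angle between each of clip, hook_pick's own z axis and vertical below 0.2 rad and linear speed of each of clip, hook_pick below 0.02 m/s and distance of hook_pick from where it was at the start of the episode below 0.02 m and z of hook_pick in the frame of tool_rest below 0.058 m); the robot touches nothing.
It fails at once if the gripper touches the clip (contact force between any of the fingers, the arm and clip above 0.5 N).
It fails at once if the scraper is displaced by more than 20 mm (distance of scraper from where it was at the start of the episode above 0.02 m).
It fails at once if the servo motor is displaced by more than 20 mm (distance of servo_motor from where it was at the start of the episode above 0.02 m).
It also fails if it takes over 54 s, if anything falls off the work surface, if the arm or the gripper's body presses on something with over 40 N, if the wrist force passes 120 N, or if a joint passes its speed limit or range.

## Working session

There is one attempt and no reset: what is moved stays moved. The work goes in short steps, Python scripts to look and compute and a tool call to move; the robot and the scene stay as the last step left them, time stands still between calls to the robot, and variables do not carry over. Pictures are saved under pics/ and viewed, at most 10 in all, crops included, and the job is handed in when it is done.

Besides the shell and the picture viewer there is one more tool, called after "Emit:" as a command line: name --argument value ..., lists and objects as JSON in quotes. drive_tool: Moves the arm, as the interface text tells. Its arguments: {"type":"object","properties":{"motion":{"type":"array","items":{"type":"array","items":{"type":"array","items":{"type":"number"}}}},"squeeze":{"type":"number"}},"required":["motion"]}

```bash
mkdir -p pics; python3 - <<'E'
from station import manip
import cv2
for n in("side","top"):
    print(n,manip.camera_model(n))
    cv2.imwrite(f"pics/{n}0.png",manip.snapshot(n)[:,:,::-1])
s=manip.sense();print(s["t"],s["tcp_pos"],s["tool_rot"],s["finger_gap"])
E
```

```text
side {'fov_y': 47.17545997003441, 'cx': 270.76333664142356, 'cy': 210.95474926712188, 'origin': array([ 0.11936492, -0.99546757,  0.87187126]), 'orientation': array([ 0.42738155, -0.11305979, -0.22373499,  0.86862256])}
top {'fov_y': 52.141389066849406, 'cx': 271.7405079959275, 'cy': 209.3366320363994, 'origin': array([ 0.42240555, -0.09806306,  1.06845171]), 'orientation': array([-0.07319251,  0.0825388 ,  0.7342759 , -0.66982767])}
0.1 [0.14447491 0.60735125 0.19845489] [ 1.16625104e-01  9.93175543e-01 -9.19529410e-04 -2.83854752e-04] 1.0011578636869785
```

View pics/side0.png

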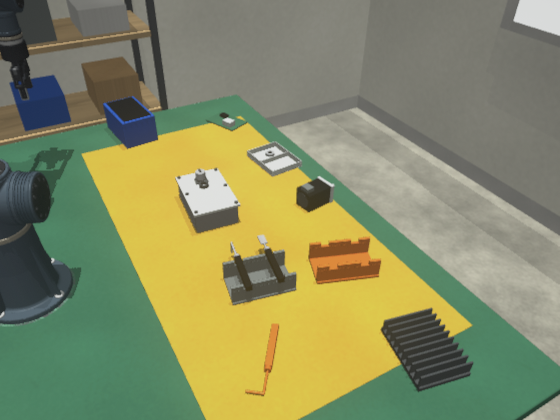

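View pics/top0.png

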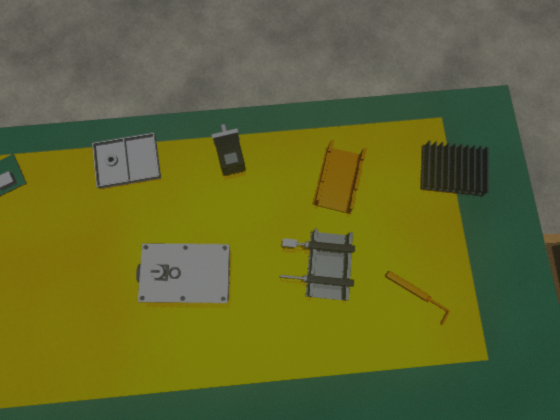

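The side view shows the grey rest near (258,275) with the pick on the left (shank about (233,248)) and the scraper on the right (blade 263,242). The gear unit is near (208,198). In the top view the pick's shank runs from (281,277) to (353,282), and the clip's eye is near (174,272). I'll enlarge both.

```bash
python3 - <<'E'
import cv2,numpy as np
t=cv2.imread("pics/top0.png");s=cv2.imread("pics/side0.png")
a=lambda im,x,y,w,h,k:cv2.convertScaleAbs(cv2.resize(im[y:y+h,x:x+w],None,fx=k,fy=k,interpolation=cv2.INTER_CUBIC),alpha=k and 1.0)
def grid(im,x,y,w,h,k):
    o=a(im,x,y,w,h,k)
    for u in range((x+9)//10*10,x+w,10):
        o[:6,int((u-x+.5)*k)]=(0,0,255); cv2.putText(o,str(u),(int((u-x+.5)*k)-10,16),0,.35,(0,0,255),1)
    for v in range((y+9)//10*10,y+h,10):
        o[int((v-y+.5)*k),:6]=(0,0,255); cv2.putText(o,str(v),(8,int((v-y+.5)*k)+4),0,.35,(0,0,255),1)
    return o
t=cv2.convertScaleAbs(t,alpha=1.4)
cv2.imwrite("pics/topc.png",np.hstack([grid(t,130,232,55,75,7),grid(t,275,232,52,75,7)]) )
cv2.imwrite("pics/topr.png",grid(t,272,225,90,80,7))
cv2.imwrite("pics/sidec.png",np.hstack([grid(s,175,160,70,75,5),grid(s,218,228,80,75,5)]))
E
```

```text
(no output)
```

View pics/topc.png

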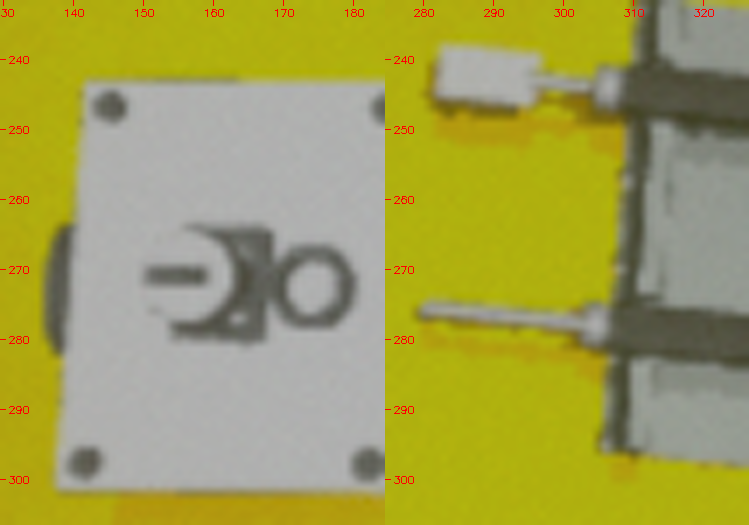

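View pics/topr.png

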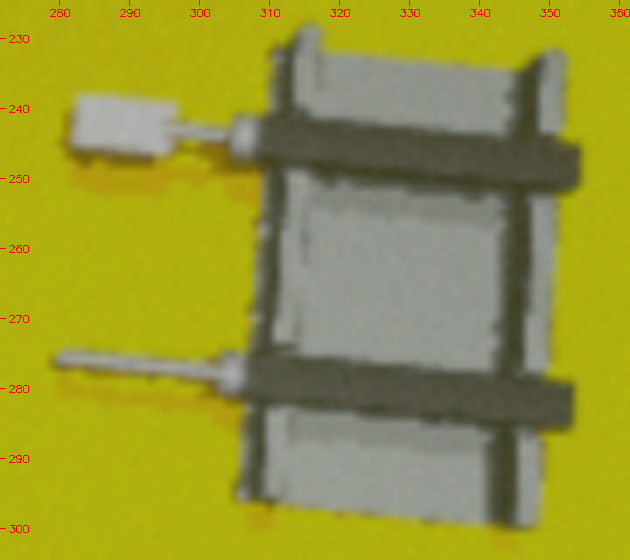

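View pics/sidec.png

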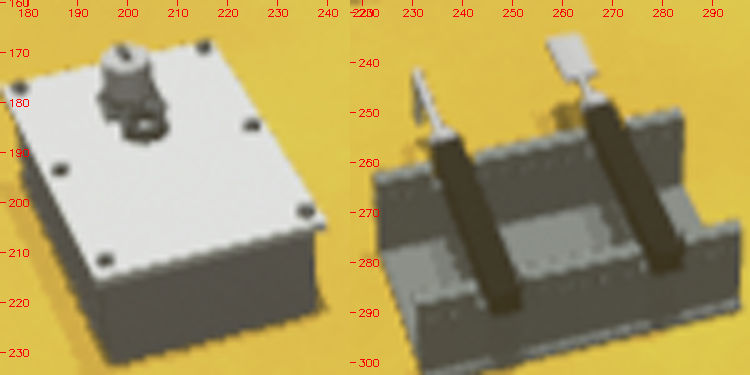

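Readings (full-picture pixels), top then side:
- Eye ring: (174.5,272.3) and (203.5,184.5)
- Shaft head slot: (154.5,271) and (199.5,170.5)
- Pick handle front top edge: (307.5,278.5) and (237,255.5)
- Pick handle rear top edge: (353.3,282.3) and about (248.5,286)
- Hook bend: (279.7,276) and (231.2,242)

Now to triangulate.

```bash
cat >h.py <<'E'
from station import manip
import numpy as np
from scipy.spatial.transform import Rotation as R
def ray(n,p):
    c=manip.camera_model(n); f=210/np.tan(np.radians(c["fov_y"]/2))
    d=R.from_quat(c["orientation"]).apply([(p[0]-c["cx"])/f,-(p[1]-c["cy"])/f,-1.])
    return c["origin"],d/np.linalg.norm(d)
def tri(pt,ps):
    A=[ray("top",pt),ray("side",ps)]
    M=[np.eye(3)-np.outer(d,d) for _,d in A]
    x=np.linalg.solve(sum(M),sum(m@o for m,(o,_) in zip(M,A)))
    return x,[np.linalg.norm(m@(x-o)) for m,(o,_) in zip(M,A)]
def onz(n,p,z):
    o,d=ray(n,p); return o+d*(z-o[2])/d[2]
def proj(n,X):
    c=manip.camera_model(n); f=210/np.tan(np.radians(c["fov_y"]/2))
    v=R.from_quat(c["orientation"]).inv().apply(np.array(X)-c["origin"])
    return c["cx"]-f*v[0]/v[2]*1, c["cy"]+f*v[1]/v[2]
E
python3 - <<'E'
from h import *
np.set_printoptions(precision=4,suppress=True)
for k,a,b,z in [("eye",(174.5,272.3),(203.5,184.5),.08),("slot",(154.5,271),(199.5,170.5),.1015),("front",(307.5,278.5),(237,255.5),.058),("rear",(353.3,282.3),(248.5,286),.058),("bend",(279.7,276),(231.2,242),.0525),("scrfront",(307.5,245),(267,248.5),.058)]:
    x,r=tri(a,b);print(k,x,np.round(r[0],4),onz("top",a,z),onz("side",b,z))
for n,p in(("cTL",(141.5,243)),("cBL",(138,301.5)),("cTR",(229,243)),("cBR",(229,302))): print(n,onz("top",p,.07))
s=manip.sense();print(s["force"],R.from_quat(s["tool_rot"]).as_matrix())
E
```

```text
eye [0.5163 0.1145 0.0752] 0.001 [0.5169 0.1131 0.08  ] [0.513  0.1082 0.08  ]
slot [0.5214 0.1534 0.1001] 0.0005 [0.5218 0.1529 0.1015] [0.5203 0.1515 0.1015]
front [ 0.476  -0.1897  0.0583] 0.0002 [ 0.4762 -0.1898  0.058 ] [ 0.476  -0.1893  0.058 ]
rear [ 0.4562 -0.2945  0.057 ] 0.0017 [ 0.4578 -0.2949  0.058 ] [ 0.4542 -0.295   0.058 ]
bend [ 0.489  -0.1263  0.0484] 0.0004 [ 0.4883 -0.126   0.0525] [ 0.4875 -0.1308  0.0525]
scrfront [ 0.5551 -0.1989  0.0545] 0.0003 [ 0.5543 -0.1985  0.058 ] [ 0.5536 -0.2024  0.058 ]
cTL [0.593  0.1892 0.07  ]
cBL [0.4596 0.2006 0.07  ]
cTR [ 0.5742 -0.0146  0.07  ]
cBR [ 0.4394 -0.0052  0.07  ]
[ 0.3334 -0.0622 -0.5391] [[-0.9728  0.2317 -0.0008]
 [ 0.2317  0.9728 -0.0018]
 [ 0.0003 -0.0019 -1.    ]]
```

The heights check out: handle top 0.058, head about 0.101, eye about 0.08. From this:
- **Pick:** centre about (0.4677, -0.242), yaw about 80°.
- **Shaft:** about (0.522, 0.147), from the cover edges.
- **Eye:** about (0.517, 0.113), which is 34 mm from the shaft as it should be.

First I'll swing toward the rest, staying high.

Emit:
drive_tool --motion '[[[85,-1.3,-1.1,0,1],[85,-2.6,-2.2,0,2],[85,-3.9,-3.3,0,3],[85,-5.2,-4.4,0,4],[85,-6.5,-5.5,0,5],[85,-7.8,-6.6,0,6],[85,-9.1,-7.7,0,7],[85,-10.4,-8.8,0,8],[85,-11.7,-9.9,0,9],[85,-13,-11,0,10]]]'

```text
t: 1.1
tcp_pos: [0.4418, 0.2035, 0.1992]
tool_rot: [0.73, 0.684, -0.0, -0.0]
force: [1.4, 0.6, 0.9]
finger_gap: 0.998
gripper_force: 0.0
```

```bash
cat >>h.py <<'E'
def to(p,yaw,q=None):
    s=manip.sense(); M=R.from_quat(s["tool_rot"]).as_matrix()
    cur=np.degrees(np.arctan2(M[1,0],M[0,0]))
    print("t",round(s["t"],2),"tcp",np.round(s["tcp_pos"],4),"yaw",round(cur,2),"tilt",np.round(M[2],3),"F",np.round(s["force"],1),"gap",round(s["finger_gap"],3),round(float(np.max(s["gripper_force"])),1))
    print("shift",np.round(M.T@(np.array(p)-s["tcp_pos"])/.03,3),"yaw units",round(-(yaw-cur)/8,3))
E
python3 -c "
from h import *
to((.4677,-.2416,.15),79.8)"
```

```text
t 1.1 tcp [0.4418 0.2035 0.1992] yaw 86.27 tilt [-0. -0. -1.] F [1.4 0.6 0.9] gap 0.998 0.0
shift [-14.75    1.826   1.638] yaw units 0.809
```

Emit:
drive_tool --motion '[[[85,-1.6,0.2,0,0.1],[85,-3.2,0.4,0,0.2],[85,-4.8,0.6,0,0.3],[85,-6.4,0.8,0,0.4],[85,-8,1,0,0.5],[85,-9.6,1.2,0,0.6],[85,-11.2,1.4,0,0.7],[85,-12.8,1.5,0,0.8],[85,-14.4,1.5,0,0.8],[85,-14.5,1.5,0,0.85]]]'

```text
t: 2.1
tcp_pos: [0.461, -0.2378, 0.1993]
tool_rot: [0.769, 0.639, -0.0, 0.002]
force: [-0.2, 0.4, 0.1]
finger_gap: 0.995
gripper_force: 0.0
```

Emit:
drive_tool --motion '[[[85,0,0,0,0],[85,0,0,0,0],[85,0,0,0,0]]]'

```text
t: 2.4
tcp_pos: [0.4601, -0.2296, 0.1991]
tool_rot: [0.766, 0.642, 0.0, -0.001]
force: [0.6, 0.2, -0.3]
finger_gap: 0.999
gripper_force: 0.0
```

```bash
python3 -c "
from h import *
to((.4677,-.2416,.031),79.8)"
```

```text
t 2.4 tcp [ 0.4601 -0.2296  0.1991] yaw 79.92 tilt [ 0.001 -0.001 -1.   ] F [ 0.6  0.2 -0.3] gap 0.999 0.0
shift [-0.355  0.324  5.604] yaw units 0.015
```

Emit:
drive_tool --motion '[[[50,-0.2,0.2,0.5,0],[50,-0.35,0.3,1.5,0],[50,-0.35,0.3,2.5,0],[50,-0.35,0.3,3.2,0],[50,-0.35,0.3,3.2,0],[50,-0.35,0.3,3.2,0]]]'

```text
t: 3.0
tcp_pos: [0.4677, -0.2424, 0.1036]
tool_rot: [0.767, 0.642, -0.0, -0.0]
force: [0.4, 0.1, 0.3]
finger_gap: 0.59
gripper_force: 0.0
```

```bash
python3 - <<'E'
from h import *
import cv2
to((.4677,-.2416,.031),79.8)
t=manip.snapshot("top");s=manip.snapshot("side")
c=np.hstack([cv2.resize(t[190:310,260:380],None,fx=3.3,fy=3.3),cv2.resize(s[200:320,200:320],None,fx=3.3,fy=3.3)])
cv2.imwrite("pics/pre.png",c[:,:,::-1])
E
```

```text
t 3.0 tcp [ 0.4677 -0.2424  0.1036] yaw 79.91 tilt [ 0. -0. -1.] F [0.4 0.1 0.3] gap 0.59 0.0
shift [ 0.025 -0.003  2.419] yaw units 0.013
```

View pics/pre.png

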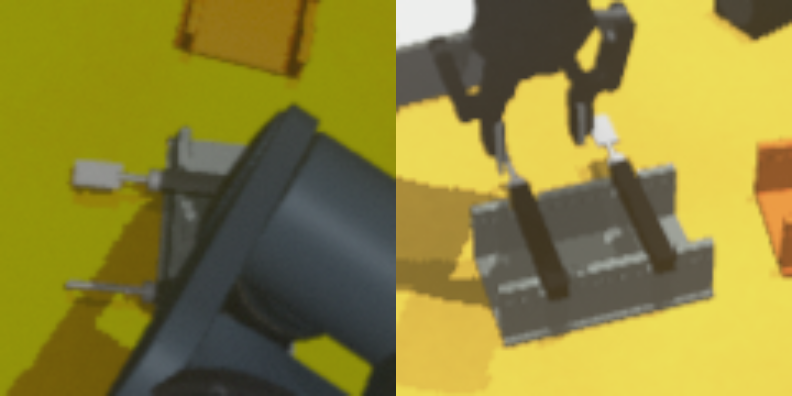

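The gripper hangs above the handle: the side crop shows the fingers straddling the pick side, with the scraper clear of them. Descending to grip.

Emit:
drive_tool --motion '[[[50,0,0,0.8,0],[50,0,0,1.6,0],[50,0,0,2.2,0],[50,0,0,2.4,0],[50,0,0,2.4,0],[50,0,0,2.4,0]]]'

```text
t: 3.7
tcp_pos: [0.4682, -0.244, 0.0325]
tool_rot: [0.767, 0.642, 0.0, 0.001]
force: [0.5, -0.7, -1.0]
finger_gap: 0.587
gripper_force: 0.0
```

Emit:
drive_tool --motion '[[[5,0,0,0,0],[5,0,0,0,0],[5,0,0,0,0],[5,0,0,0,0],[5,0,0,0,0],[5,0,0,0,0],[5,0,0,0,0],[5,0,0,0,0]]]' --squeeze 60

```text
t: 4.5
tcp_pos: [0.4674, -0.2435, 0.0313]
tool_rot: [0.767, 0.641, -0.0, -0.0]
force: [-0.7, 0.1, -0.0]
finger_gap: 0.058
gripper_force: 0.0
```

```bash
python3 -c "
from h import *
to((.4677,-.2416,.031),79.8)"
```

```text
t 4.5 tcp [ 0.4674 -0.2435  0.0313] yaw 79.8 tilt [ 0. -0. -1.] F [-0.7  0.1 -0. ] gap 0.058 0.0
shift [ 0.063 -0.     0.009] yaw units 0.0
```

The fingers reached 5 mm with no force, so they missed the handle. I'll look.

```bash
python3 - <<'E'
from h import *
import cv2
t=manip.snapshot("top");s=manip.snapshot("side")
c=np.hstack([cv2.resize(t[210:310,265:365],None,fx=4,fy=4),cv2.resize(s[215:315,205:305],None,fx=4,fy=4)])
cv2.imwrite("pics/miss.png",c[:,:,::-1])
for n in("top","side"): print(n,[np.round(proj(n,(.4677,-.2416,z)),1) for z in(.05,.1)])
E
```

```text
top [array([329.6, 280.3]), array([332.6, 279. ])]
side [array([243.5, 272.1]), array([242.9, 256.8])]
```

View pics/miss.png

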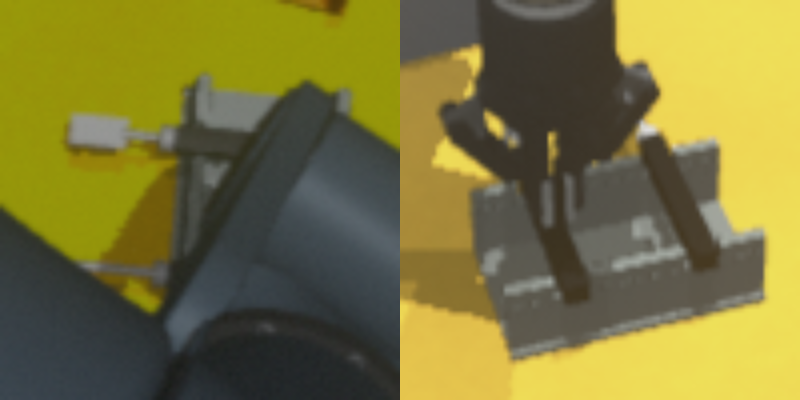

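```bash
python3 - <<'E'
from h import *
import cv2
s=manip.snapshot("side");x0,y0=215,235
c=cv2.resize(s[y0:y0+65,x0:x0+70],None,fx=9,fy=9,interpolation=cv2.INTER_CUBIC)[:,:,::-1].copy()
st=manip.sense();p=st["tcp_pos"];z=R.from_quat(st["tool_rot"]).as_matrix()[:,2]
for d,col in((0,(0,0,255)),(-.019,(0,255,0)),(-.073,(255,0,0))):
    u,v=proj("side",p+d*z); cv2.circle(c,(int((u-x0+.5)*9),int((v-y0+.5)*9)),4,col,-1)
cv2.imwrite("pics/z1.png",cv2.convertScaleAbs(c,alpha=1.5))
print(st["tau"],st["q"])
E
```

```text
[-2.30607111e-04 -4.08212936e+01 -8.58857363e+00 -2.00352738e-04
  1.10470177e-03 -9.47235804e-06] [-6.92392398e-01  6.62231936e-01  1.80978393e+00  8.35572799e-06
  6.69636016e-01 -5.14489788e-01]
```

View pics/z1.png

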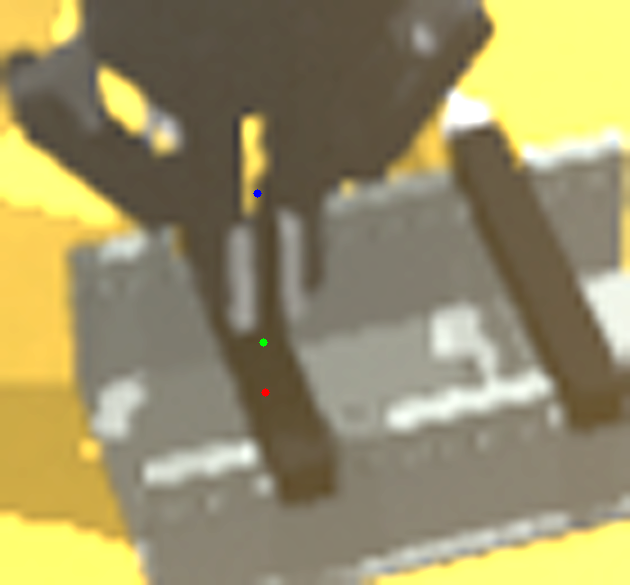

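The pads really do sit about 7 px above where the reported TCP projects, so the fingers closed above the handle. I'll check this against the start picture, where the gripper tip shows near (25,97), and the "pre" picture.

```bash
python3 - <<'E'
from h import *
for n,p in(("start",(.1445,.6074,.1985)),("start tip +13",(.1445,.6074,.2115)),("pre+5",(.4677,-.2424,.1086)),("now",(.4674,-.2435,.0313)),("now z+27",(.4674,-.2435,.0583)),("now y+27",(.4674,-.2165,.0313)),("now x+",(.4944,-.2435,.0313))): print(n,np.round(proj("side",p),1))
import cv2
t=cv2.imread("pics/side0.png")[60:110,0:60]
cv2.imwrite("pics/st.png",cv2.resize(t,None,fx=10,fy=10,interpolation=cv2.INTER_CUBIC))
E
```

```text
start [ 31.9 107.1]
start tip +13 [ 30.6 103.3]
pre+5 [242.9 254.3]
now [244.  278.1]
now z+27 [243.7 270.1]
now y+27 [239.1 271.2]
now x+ [253.9 274.3]
```

View pics/st.png

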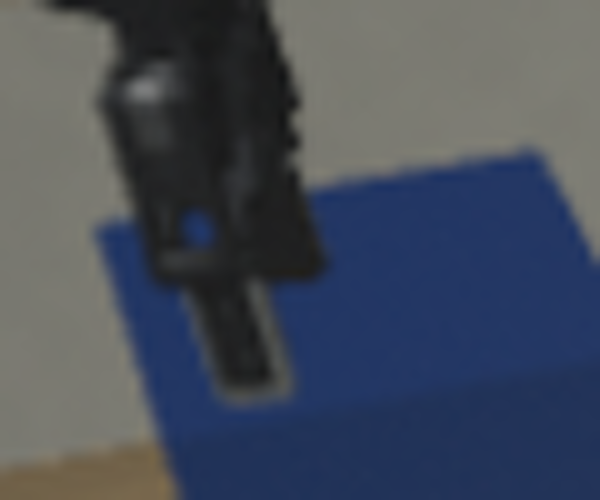

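The centre-of-image offset means the pads are really about 27 mm higher than reported, with tips just at the handle top. I'll reopen and go lower in small steps, watching the force.

Emit:
drive_tool --motion '[[[50,0,0,-0.3,0],[50,0,0,-0.3,0],[50,0,0,-0.3,0],[50,0,0,-0.3,0],[50,0,0,-0.2,0],[50,0,0,0,0],[50,0,0,0.2,0],[50,0,0,0.3,0],[50,0,0,0.3,0]]]'

```text
t: 5.55
tcp_pos: [0.4669, -0.2431, 0.0215]
tool_rot: [0.767, 0.641, -0.0, -0.001]
force: [-0.2, -0.5, -0.5]
finger_gap: 0.581
gripper_force: 0.0
```

Emit:
drive_tool --motion '[[[50,0,0,0.1,0],[50,0,0,0.2,0],[50,0,0,0.2,0]]]'

```text
t: 5.85
tcp_pos: [0.4672, -0.2433, 0.016]
tool_rot: [0.767, 0.641, -0.0, -0.0]
force: [-0.4, -0.3, 0.6]
finger_gap: 0.584
gripper_force: 0.0
```

Emit:
drive_tool --motion '[[[14,0,0,0,0],[12,0,0,0,0],[12,0,0,0,0],[12,0,0,0,0],[12,0,0,0,0],[12,0,0,0,0]]]' --squeeze 30

```text
t: 6.45
tcp_pos: [0.4676, -0.2436, 0.0166]
tool_rot: [0.767, 0.641, 0.0, 0.0]
force: [-0.2, 0.3, 4.0]
finger_gap: 0.176
gripper_force: 32.4
```

The pads now meet the handle (15 mm gap, 32 N), but only near its top. Going about 12 mm deeper for a centred grip.

Emit:
drive_tool --motion '[[[40,0,0,0,0],[40,0,0,0,0],[40,0,0,0,0],[40,0,0,0.1,0],[40,0,0,0.2,0],[40,0,0,0.3,0],[40,0,0,0.4,0],[40,0,0,0.4,0]]]'

```text
t: 7.25
tcp_pos: [0.4671, -0.2432, 0.0037]
tool_rot: [0.767, 0.641, -0.0, -0.001]
force: [1.1, -0.2, -0.0]
finger_gap: 0.473
gripper_force: 0.0
```

Emit:
drive_tool --motion '[[[10,0,0,0,0],[10,0,0,0,0],[10,0,0,0,0],[10,0,0,0,0],[10,0,0,0,0],[10,0,0,0,0]]]' --squeeze 100

```text
t: 7.85
tcp_pos: [0.4675, -0.2435, 0.0046]
tool_rot: [0.767, 0.642, 0.0, 0.0]
force: [-0.5, 0.7, 3.9]
finger_gap: 0.163
gripper_force: 98.0
```

The pick is gripped (98 N). Now to lift it.

Emit:
drive_tool --motion '[[[10,0,0,-0.3,0],[10,0,0,-0.8,0],[10,0,0,-1.6,0],[10,0,0,-2.4,0],[10,0,0,-3.2,0],[10,0,0,-3.5,0],[10,0,0,-3.5,0],[10,0,0,-3.5,0]]]'

```text
t: 8.65
tcp_pos: [0.4669, -0.2431, 0.1087]
tool_rot: [0.767, 0.641, -0.0, -0.001]
force: [1.0, 0.6, -0.4]
finger_gap: 0.168
gripper_force: 97.6
```

Emit:
drive_tool --motion '[[[10,0.9,-0.1,0,0],[10,2,-0.1,0,0],[10,3.1,-0.2,0,0],[10,4.2,-0.3,0,0],[10,5.3,-0.3,0,0],[10,6.4,-0.4,0,0],[10,7.5,-0.5,0,0],[10,8.1,-0.5,0,0],[10,8.1,-0.5,0,0],[10,8.1,-0.5,0,0]]]'

```text
t: 9.65
tcp_pos: [0.4949, -0.0015, 0.1082]
tool_rot: [0.767, 0.642, -0.001, -0.001]
force: [0.5, -0.1, 0.0]
finger_gap: 0.163
gripper_force: 97.6
```

```bash
python3 - <<'E'
from h import *
import cv2
to((.4677+.029,-.2436+.2415,.1096),79.8)
T=manip.snapshot("top");S=manip.snapshot("side")
cv2.imwrite("pics/T1.png",T[:,:,::-1]);cv2.imwrite("pics/S1.png",S[:,:,::-1])
def grid(im,x,y,w,h,k):
    o=cv2.resize(im[y:y+h,x:x+w],None,fx=k,fy=k,interpolation=cv2.INTER_CUBIC)[:,:,::-1].copy()
    for u in range((x+9)//10*10,x+w,10):
        o[:6,int((u-x+.5)*k)]=(0,0,255); cv2.putText(o,str(u),(int((u-x+.5)*k)-10,16),0,.35,(0,0,255),1)
    for v in range((y+9)//10*10,y+h,10):
        o[int((v-y+.5)*k),:6]=(0,0,255); cv2.putText(o,str(v),(8,int((v-y+.5)*k)+4),0,.35,(0,0,255),1)
    return o
cv2.imwrite("pics/c1.png",np.hstack([grid(cv2.convertScaleAbs(T,alpha=1.4),142,245,60,50,6.6),grid(S,180,150,60,50,6.6)]))
for n in("top","side"):
    for X in((.517,.1131,.08),(.517,.1131,.1185),(.4968+.0205,-.0001+.1157,.155)): print(n,np.round(proj(n,X),1))
E
```

```text
t 9.65 tcp [ 0.4949 -0.0015  0.1082] yaw 79.88 tilt [-0.    -0.002 -1.   ] F [ 0.5 -0.1  0. ] gap 0.163 97.6
shift [-0.011  0.061 -0.045] yaw units 0.01
top [174.5 272.2]
top [170.7 270.9]
top [165.6 269.5]
side [204.1 183.3]
side [203.1 172.2]
side [201.8 160.9]
```

View pics/c1.png

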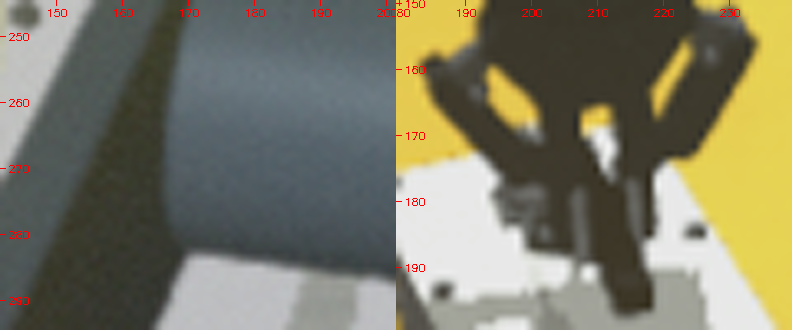

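This was the last allowed picture. It shows the pick held with its handle's rear end near side pixel (215,196); the hook is hidden behind the gripper. From here I check with image code: the predicted handle rear outline against the observed dark edge.

```bash
python3 - <<'E'
from h import *
import cv2
S=cv2.imread("pics/S1.png");g=cv2.cvtColor(S,6)
for v in range(180,200): print(v,' '.join('%3d'%x for x in g[v,203:225]))
S0=cv2.imread("pics/side0.png");g0=cv2.cvtColor(S0,6)
print()
for v in range(280,294): print(v,' '.join('%3d'%x for x in g0[v,238:258]))
y=np.radians(79.8);a=np.array([np.cos(y),np.sin(y),0]);b=np.array([-np.sin(y),np.cos(y),0])
for nm,C in(("orig",np.array([.4677,-.2416,.05])),("now",np.array([.4677,-.2416,.05])+[.0276,.242,.1037])):
    print(nm,[np.round(proj("side",C-.055*a+s*.008*b+[0,0,dz*.008]),1) for s in(1,-1) for dz in(1,-1)])
E
```

```text
180  62  58  57  80  97  83  61  54  55  55  55  55  92  97  71  58 171 225 232 232 232 230
181  63  57  57  75  97  82  61  55  55  55  54  56  93 100  73  58 172 225 232 232 232 232
182  61  58  57  71  95  83  61  55  55  55  55  56  86  99  73  59 150 222 232 232 232 232
183  59  58  58  70  95  88  64  55  55  54  55  55  81  98  72  58 127 220 232 232 225 206
184  70  57  58  70  95  91  66  55  55  55  55  56  74  96  75  60 154 223 232 232 208 145
185  80  61  59  65  94  97  69  55  54  55  55  55  62  93  77  60 171 225 232 231 185 111
186  74  61  58  62  93 101  70  56  55  55  54  55  55  80 118 178 214 229 232 232 215 197
187  67  62  59  60  92 101  71  55  55  55  56  56  55  69 149 222 232 232 232 232 232 232
188 130 121  98  92  97 100  73  56  55  55  55  56  56  62 137 220 232 232 232 232 232 232
189 212 209 201 160 111  99  92  65  54  56  56  56  56  56 122 219 232 232 232 232 232 232
190 232 232 232 190 135 182 198 141  75  55  57  56  56  59  97 187 206 205 206 206 205 226
191 232 232 232 189 155 221 232 165  79  57  59  59  60  60  62 122 156 163 163 163 162 
[... 1411 characters left out ...]
8
288  80  80  79  78  78 103 109  74  53  53  53  52  52  52  65  76  78  76  78  78
289  79  81  79  78  79  91 102  73  53  52  53  52  52  52  64  76  78  77  78  78
290  91  85  79  78  78  78  78  73  58  55  57  57  64  67  73  77  78  78  78  78
291  89  83  79  79  78  78  79  77  70  68  70  70  74  77  78  78  78  78  78  78
292  77  78  79  79  79  78  78  77  76  76  77  77  76  77  77  79  79  78  78  78
293  77  78  80  79  79  79  79  78  76  77  77  77  77  77  78  79  79  78  78  79
orig [array([246.8, 286.4]), array([246.9, 291.2]), array([253.4, 284.8]), array([253.5, 289.6])]
now [array([212.6, 193. ]), array([213. , 198.1]), array([218.7, 191.9]), array([219.1, 197. ])]
```

The predicted and observed handle end agree to about 1 px, so the motion increments can be trusted. Lowering the hook, first to just above the rim.

Emit:
drive_tool --motion '[[[10,0,0,0.5,0],[10,0,0,0.9,0],[10,0,0,1.1,0],[10,0,0,1.1,0],[10,0,0,1.1,0]]]'

```text
t: 10.25
tcp_pos: [0.4958, -0.0022, 0.0764]
tool_rot: [0.767, 0.641, 0.0, 0.0]
force: [0.4, 0.9, 0.2]
finger_gap: 0.165
gripper_force: 97.7
```

Emit:
drive_tool --motion '[[[10,0,0,0.1,0],[10,0,0,0.2,0],[10,0,0,0.3,0],[10,0,0,0.3,0],[10,0,0,0.3,0]]]'

```text
t: 10.75
tcp_pos: [0.4956, -0.0016, 0.0672]
tool_rot: [0.767, 0.642, -0.0, -0.0]
force: [0.8, -0.2, -0.3]
finger_gap: 0.161
gripper_force: 97.7
```

Emit:
drive_tool --motion '[[[10,0,0,0.05,0],[10,0,0,0.1,0],[10,0,0,0.1,0],[10,0,0,0.1,0],[10,0,0,0.1,0]]]'

```text
t: 11.25
tcp_pos: [0.4957, -0.0017, 0.0643]
tool_rot: [0.767, 0.641, 0.0, 0.0]
force: [0.4, -0.0, -0.2]
finger_gap: 0.167
gripper_force: 97.7
```

Emit:
drive_tool --motion '[[[10,-0.1,0,0,0],[10,-0.2,0,0,0],[10,-0.3,0,0,0],[10,-0.3,0,0,0]]]' --squeeze 120

```text
t: 11.65
tcp_pos: [0.4935, -0.0098, 0.0641]
tool_rot: [0.768, 0.641, 0.0, -0.001]
force: [0.7, 3.6, -0.7]
finger_gap: 0.161
gripper_force: 117.7
```

The pull is felt at 3.6 N, so the hook is engaged. Pulling on.

Emit:
drive_tool --motion '[[[10,-0.1,0,0,0],[10,-0.2,0,0,0],[10,-0.3,0,0,0],[10,-0.4,0,0,0],[10,-0.4,0,0,0]]]'

```text
t: 12.15
tcp_pos: [0.4921, -0.0232, 0.0644]
tool_rot: [0.767, 0.641, -0.0, 0.001]
force: [-0.7, -0.7, -0.5]
finger_gap: 0.156
gripper_force: 117.9
```

Emit:
drive_tool --motion '[[[10,-0.1,0,0,0],[10,-0.2,0,0,0],[10,-0.3,0,0,0],[10,-0.4,0,0,0],[10,-0.5,0,0,0],[10,-0.6,0,0,0],[10,-0.7,0,0,0],[10,-0.8,0,0,0],[10,-0.8,0,0,0],[10,-0.8,0,0,0]]]'

```text
t: 13.15
tcp_pos: [0.4877, -0.046, 0.0643]
tool_rot: [0.767, 0.641, 0.0, 0.0]
force: [-0.7, -0.0, -0.5]
finger_gap: 0.156
gripper_force: 117.9
```

Emit:
drive_tool --motion '[[[10,-0.1,0,0,0],[10,-0.2,0,0,0],[10,-0.3,0,0,0],[10,-0.3,0,0,0],[10,-0.3,0,0,0],[10,-0.2,0,0,0],[10,-0.1,0,0,0],[10,-0.1,0,0,0]]]'

```text
t: 13.95
tcp_pos: [0.4871, -0.0483, 0.0643]
tool_rot: [0.767, 0.642, -0.0, -0.0]
force: [-0.8, 0.3, -1.2]
finger_gap: 0.156
gripper_force: 117.9
```

```bash
python3 - <<'E'
from h import *
import cv2
to((0,0,0),79.8)
S=manip.snapshot("side");cv2.imwrite("pics/S2.png",S[:,:,::-1])
T=manip.snapshot("top");cv2.imwrite("pics/T2.png",T[:,:,::-1])
# shaft area side: dark pixel maps then vs now (clip jaws/eye)
g0=cv2.cvtColor(cv2.imread("pics/side0.png"),6);g=cv2.cvtColor(S,7)
for v in range(166,200,2): print(v,''.join('#' if x<90 else '+' if x<150 else '.' for x in g0[v,190:225]),'  ',''.join('#' if x<90 else '+' if x<150 else '.' for x in g[v,190:235]))
g0=cv2.cvtColor(cv2.imread("pics/top0.png"),6);g=cv2.cvtColor(T,7)
for v in range(256,290,2): print(v,''.join('#' if x<90 else '+' if x<125 else '.' for x in g0[v,145:195]),'  ',''.join('#' if x<90 else '+' if x<125 else '.' for x in g[v,145:195]))
print([np.round(proj("side",X),1) for X in((.517,.113,.08),(.510,.071,.08),(.522,.147,.07))])
E
```

```text
t 13.95 tcp [ 0.4871 -0.0483  0.0643] yaw 79.84 tilt [ 0. -0. -1.] F [-0.8  0.3 -1.2] gap 0.156 117.9
shift [ -1.277 -16.266   2.146] yaw units 0.005
166 ...................................    ........+##############################......
168 .........................++........    ........+##############################......
170 ........+++..............++........    ........+##############################......
172 ..............+....................    .........###############################.....
174 ......+++.+++++....................    ......+++################################....
176 ......++++++++++...................    ......++###################################++
178 .....++++++++++#+..................    ......+######################################
180 .....++##++++#++++.................    .......+###############################+#####
182 ......+++++#####++.................    ....+################################+.++#++#
184 .........++#+++++#+...............+    #########++##########################..######
186 .........+########+................    #########...+####
[... 1785 characters left out ...]
####++++######++..+............    ...........++++++.............+###################
280 ........++++++++######+++.........................    ..............................++##################
282 ........+..........++.............................    ................................+#################
284 ................................................+.    ...............................###################
286 ....................+...........+.................    .............................+####################
288 ......+..+....+..............+....................    ............................+#####################
[array([204.1, 183.3]), array([207.6, 191.3]), array([201.5, 180. ])]
```

The top view shows the clip off the shaft, its fork tips now near column 176 against the shaft at 157. Lifting the hook straight out.

Emit:
drive_tool --motion '[[[10,0,0,-0.1,0],[10,0,0,-0.3,0],[10,0,0,-0.5,0],[10,0,0,-0.9,0],[10,0,0,-1.5,0],[10,0,0,-1.5,0],[10,0,0,-1.5,0],[10,0,0,-1.5,0]]]'

```text
t: 14.85
tcp_pos: [0.4867, -0.0487, 0.1089]
tool_rot: [0.767, 0.641, -0.0, -0.0]
force: [-0.4, 0.4, -0.5]
finger_gap: 0.16
gripper_force: 117.9
```

```bash
python3 - <<'E'
from h import *
to((.4673,-.2434,.109),79.8)
import cv2
g=cv2.cvtColor(manip.snapshot("top"),7)
for v in range(262,284,2): print(v,''.join('#' if x<90 else '+' if x<125 else '.' for x in g[v,145:200]))
E
```

```text
t 14.85 tcp [ 0.4867 -0.0487  0.1089] yaw 79.8 tilt [ 0.    -0.001 -1.   ] F [-0.4  0.4 -0.5] gap 0.16 117.9
shift [-6.50e+00  5.14e-01 -5.00e-03] yaw units 0.0
262 .....................................+#################
264 ...................................++##################
266 ...............++++.............+######################
268 .................+#+............+######################
270 .....++#######+...+##+...........+#####################
272 .....++++++++++...###+..........+######################
274 .................+###+.........+#######################
276 .......+.......+###+..........+########################
278 ..........+++++++............+#########################
280 ............................+##########################
282 ...........................+###########################
```

Emit:
drive_tool --motion '[[[10,-0.7,0.1,0,0],[10,-1.7,0.2,0,0],[10,-2.7,0.3,0,0],[10,-3.7,0.4,0,0],[10,-4.7,0.5,0,0],[10,-5.7,0.5,0,0],[10,-6.3,0.5,0,0],[10,-6.5,0.5,0,0],[10,-6.5,0.5,0,0],[10,-6.5,0.5,0,0]]]'

```text
t: 15.9
tcp_pos: [0.4669, -0.2423, 0.1089]
tool_rot: [0.767, 0.642, -0.0, -0.001]
force: [-0.0, 0.8, 0.0]
finger_gap: 0.154
gripper_force: 117.9
```

```bash
python3 - <<'E'
from h import *
for i in range(1): to((.4673,-.2434,.0046),79.8)
import cv2
for n in("top","side"):cv2.imwrite(f"pics/{n}3.png",manip.snapshot(n)[:,:,::-1])
for n,b,a in (("top",(135,240,235,305),1),("side",(180,165,245,215),1)):
    x0,y0,x1,y1=b
    g=cv2.cvtColor(cv2.imread(f"pics/{n}3.png"),6); lo,hi=(90,125) if n=="top" else (90,150)
    for v in range(y0+20 if n=="top" else y0,y1-15 if n=="top" else y1,2): print(v,''.join('#' if x<lo else '+' if x<hi else '.' for x in g[v,x0:x1]))
E
```

```text
t 15.9 tcp [ 0.4669 -0.2423  0.1089] yaw 79.82 tilt [ 0.001 -0.001 -1.   ] F [-0.   0.8  0. ] gap 0.154 117.9
shift [-0.039  0.024  3.475] yaw units 0.002
260 .............................................................................................+#++...
262 .....+.......................................................................................+#++...
264 ..++#+.......................................................................................+#+....
266 ..+##+....................++..............++######++###+.....................................+#++...
268 .+###+.....................+#+............+++......++###.....................................++++...
270 ++###...........+++++#+++...+##.....................+##+++##+++##+...........................+#++...
272 ++###...........+++++++++...+##.....................+#####+.....+#+..........................+#+....
274 ++###......................+##+.....................+####+......++#..........................+#+....
276 .+##+....................+##++.....................+###+#+......+##..........................+++....

[... 1679 characters left out ...]

195 ++++...................+#+++++##+..........+#####################
197 +++++....................+####+............+#####################
199 ++++++.....................................+#####################
201 .++++++....................................+#####################
203 ..++++++...................................+#####################
205 ...+++#++.................................+######################
207 ....++#+++................................#######################
209 .....++##++..............................+#######################
211 ......++##++..++#+...............++++++++########################
213 .......+++#++..++........+++++++#################################
```

The clip lies flat on the cover, its eye near top pixel (197,275), about 50 mm off. Lowering the pick into its slot.

Emit:
drive_tool --motion '[[[10,0,0,0.8,0],[10,0,0,1.8,0],[10,0,0,2.6,0],[10,0,0,2.9,0],[10,0,0,3.1,0],[10,0,0,3.3,0],[10,0,0,3.4,0],[10,0,0,3.45,0],[10,0,0,3.45,0]]]'

```text
t: 16.9
tcp_pos: [0.4676, -0.2437, 0.0062]
tool_rot: [0.767, 0.641, 0.0, 0.0]
force: [0.0, -0.4, -0.4]
finger_gap: 0.154
gripper_force: 117.9
```

Emit:
drive_tool --motion '[[[20,0,0,0,0],[30,0,0,0,0],[40,0,0,0,0],[45,0,0,0,0],[45,0,0,0,0],[45,0,0,0,0]]]'

```text
t: 17.5
tcp_pos: [0.4674, -0.2435, 0.0058]
tool_rot: [0.767, 0.641, 0.0, 0.0]
force: [0.3, 0.6, -0.2]
finger_gap: 0.525
gripper_force: 0.0
```

Emit:
drive_tool --motion '[[[45,0,0,-0.3,0],[45,0,0,-0.8,0],[45,0,0,-1.6,0],[45,0,0,-2.6,0],[45,0,0,-4,0],[45,0,0,-5,0],[45,0,0,-5,0],[45,0,0,-5,0]]]'

```text
t: 18.3
tcp_pos: [0.4675, -0.2435, 0.1568]
tool_rot: [0.767, 0.642, 0.0, 0.001]
force: [0.6, -0.3, -0.4]
finger_gap: 0.529
gripper_force: 0.0
```

Emit:
drive_tool --motion '[[[45,-1,0,0,0],[45,-2,0,0,0],[45,-3,0,0,0],[45,-4,0,0,0],[45,-5,0,0,0],[45,-6,0,0,0],[45,-7,0,0,0],[45,-8,0,0,0],[45,-8,0,0,0],[45,-8,0,0,0]]]'

```text
t: 19.3
tcp_pos: [0.4238, -0.4788, 0.1536]
tool_rot: [0.768, 0.641, 0.0, -0.002]
force: [0.1, -0.3, -0.4]
finger_gap: 0.525
gripper_force: 0.0
```

```bash
python3 - <<'E'
from h import *
import cv2
to((.4673,-.2434,.0046),79.8)
for n,b,lo,hi in (("top",(272,236,362,302),90,125),("side",(218,230,300,304),65,110)):
    im=manip.snapshot(n)[:,:,::-1];cv2.imwrite(f"pics/{n}4.png",im);x0,y0,x1,y1=b
    g0=cv2.cvtColor(cv2.imread(f"pics/{n}0.png"),6);g=cv2.cvtColor(np.ascontiguousarray(im),6)
    for v in range(y0,y1,2): print(v,*[''.join('#' if x<lo else '+' if x<hi else '.' for x in G[v,x0:x1]) for G in(g0,g)])
E
```

```text
t 19.3 tcp [ 0.4238 -0.4788  0.1536] yaw 79.72 tilt [ 0.004 -0.003 -1.   ] F [ 0.1 -0.3 -0.4] gap 0.525 0.0
shift [7.963 0.041 4.996] yaw units -0.01
236 +++++++++++++++++++++++++++++++++++++++###+++++++++++++++++++++++++++++++#####++++++++++++ +++++++++++++++++++++++++++++++++++++++###+++++++++++++++++++++++++++++++#####++++++++++++
238 +++++++++++++++++++++++++++++++++++++++###++++++++++++++++++++++++++++++#####+++++++++++++ +++++++++++..........++++++++++++++++++###++++++++++++++++++++++++++++++#####+++++++++++++
240 ++++++++++++..+.....++..+++++++++++++++#####+++++++++++++++++++++++++++++####+++++++++++++ +++++++++++...............+++++++++++++#####+++++++++++++++++++++++++++++####+++++++++++++
242 ++++++++++++..........+++++++++++++++##################+++++++++++++++++#####+++++++++++++ +++++++++++.............++++.++++++++#################++++++++++++++++++#####+++++++++++++
244 ++++++++++++...+.......++++++++++++++###########################################++++++++++ +++++++++++.............++++++++++..+###########################################++++++++++
246 +++++++++#######
[... 10777 characters left out ...]
.......+####+.+++...
296 .............+++++++++++++++++++++++++++++.....++++............................... ..............++++++++++++++++++#################++..................+####+.+++...
298 .............+++++++++++++++++++++++...+++........................................ ..............++++++++++++++++++++####++########+....................+###++.+++...
300 ..............+++++++++++..++++++++............................................... ..............++++++++.......++++++.....+####++.+.....................+##++.++....
302 ..............+.......++++........................................................ .........................+..............+####++.+......................+#++.......
```

Both cameras show the pick back in its slot within about 1 px, the scraper unmoved and the arm clear. Handing in.

```bash
python3 -c "
from station import manip
print(manip.sign_off())"
```

```text
the job is handed in; nothing more can be done
None
```

The job is handed in (no verdict came back): in the camera images the clip is off the shaft and flat on the cover, and the pick is back in its slot hook down with the scraper where it was; I did not re-check the servo motor.

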